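# File the edge of a seal blank

### The job

File the top edge of the thin brass plate that stands in the small vise: take the file block by its wooden grip and, holding it level, push it straight across the edge, away from you, in at least three full strokes from the front part of the file to its rear part. Bear down gently but steadily through each stroke (about 10 N, never over 22 N) and lift the file clear before you bring it back, so that it never drags backwards over the springy plate. Then lay the file down flat on the stone tray, clear of the tin on it, let go of it, and leave the other things where they are.

Things in the scene. Friction and masses are not known exactly. Their poses are not given: they have to be found in the camera images.
- file_grip (a point): Centre of the upright wooden grip of the file block (origin). Below it is the file: a flat steel bar 150 mm long (x), 24 mm wide (y), 6 mm thick, whose flat underside lies 39 mm below this point; +x points to the file's front end (a short narrow steel tongue, 10 mm long, shows it), z is up. The grip is square, 28 x 28 mm, 50 mm tall, from 14 mm to 64 mm above the underside, on a wooden saddle 100 x 22 mm. 0.2 to 0.35 kg. It starts flat on the desk, at the right.
- file: The same file block; its origin is the centre of the flat underside, same axes.
- vise: Small grey bench vise, fixed to the desk, with what it holds; origin at the centre of its underside, axes as jaw_top. Base 110 x 80 x 12 mm; two jaws 60 mm wide (y), together 53 mm deep (x); a screw with a cross bar sticks out to -x below the jaws' tops.
- jaw_top (a point): Middle of the jaws' top faces, 60 mm above the desk. +x is the direction of the forward stroke (away from the robot, square to the plate's face), y runs along the plate's edge, z is up. A brass plate 4 mm thick (x) and 44 mm wide (y) stands upright in the middle between the jaws; its level top edge stands somewhere between 12 and 28 mm above the jaws, differently each time and not told: feel for it. Its seat gives about 1 mm per 4 N of downward press.
- plate (a joint): Lean of the springy brass plate, rad: 0 upright, positive when its edge is dragged to jaw_top's +x (forward), negative when dragged back. It pivots 45 mm below its edge with 6 N m/rad, so 1 N of drag leans it 0.0075 rad; it springs back upright when let go.
- stone_tray: Flat grey-white marble tray, fixed, 303 mm long (y), 104 mm wide (x), 10 mm high, at the left, its length pointing roughly away from the robot; origin at the centre of its underside. The green tin stands on its far end, the rest of the tray is free.
- green_tin: Small green lidded tin, 41 x 57 x 18 mm, loose, on the far end of the tray; origin at the centre of its underside. Bystander.
- round_box: Round cream box, diameter 71 mm, 30 mm high, loose, behind the vise; origin at the centre of its underside. Bystander.
- paste_tin: Round pale tin, diameter 66 mm, 22 mm high, loose, behind the vise; origin at the centre of its underside. Bystander.
- inkwell: Open glass inkwell, 47 x 47 x 32 mm, loose, behind the vise; origin at the centre of its underside. Bystander.

How it is judged:
By the outcome, as a careful person would: the job done as asked, in the order asked, and still so for the second after the job is handed in, with the robot touching nothing.
It also fails if it takes over 72 s, if anything falls off the work surface, if the arm or the gripper's body presses on something with over 40 N, if the wrist force passes 120 N, or if a joint passes its speed limit or range.

### The arm

A 6-joint arm with a two-finger parallel gripper is mounted at the origin on a cart in front of the work surface, level with it; the furniture and walls round the work are solid. World frame = base frame: x ahead of the robot, y to its left, z up, the work surface at z = 0. Lengths are in m, angles in rad, forces in N, time in s.
With the tool pointing down it reaches from about 0.25 to 0.725 m from the base axis. Payload 4 kg.
Tool frame: the origin (TCP) lies at the very end of the fingers, on their centre line; the grasp point (between the pads) lies 19 mm behind it (robot.grip_point_offset is the z of the grasp point in the tool frame, in m); z points along the fingers, y is the line along which they close (so a half turn about z gives the same grasp; the last joint's range is limited). The gripper opens to 85 mm and grips with 20 to 120 N. Pads are 22 mm wide; open, the fingers measure 114 mm over their backs; the gripper's body (76 mm by 85 mm) begins 54 mm behind the grasp point. The pads swing forward as they close: fully open they stand 13 mm farther back than shut.
Start: joints at [-1.148, 0.241, 0.005, 1.335, 0, 1.571], TCP at [0.205, -0.456, 0.203] pointing down, gripper open.
Joint ranges: [-2.72, 2.72], [-1.05, 1.87], [-1.09, 1.28], [-1.99, 2.15], [-1.42, 1.44], [-3.14, 3.14]. Speed limits (rad/s): [2.79, 2.79, 3.14, 3.14, 3.14, 3.14].

### API

Orientations are given as a unit quaternion [w, x, y, z].
In Python, from rig import readout, get_image, order, robot gives the robot as it stands.
- The arm moves only by the tool jog_arm, never from a script. Its argument "moves" is a list of rows, each an object with "dp": the shift along the tool's x, y, z in mm, a list of three; "dr": the turn, a rotation vector about the tool's x, y, z in rad, a list of three. In form: [{"dp": [x, y, z], "dr": [rx, ry, rz]}, ...]. A call has 1 to 12 rows; each row is the pose to reach, as a shift and turn from the pose commanded when the call began, along the tool's axes at that moment; what a row does not reach only later rows make up. A row lasts 1/8 s, in which the tool goes at most 62.5 mm and 10.7 degrees, less where a joint would pass 70% of its speed; a pose out of reach is approached as far as the arm can. A call with a gripper value outside its range is refused whole. "fingers" is the opening in per cent of the stroke, from 0 (shut) to 100 (fully open), set as the call begins (left out, the last holds). The fingers move at their own pace and stop on an object; "squeeze" is the grip in N (left out, the last holds). Time passes only in rows, so rows that repeat a pose let the fingers close. It gives the time, the measured TCP pose, the force, the opening and the grip force at its end, in the units of the state.
- readout.get_state(): the state, without advancing time (a new reading comes with each control period).
- get_image(name): name is "side" or "top" or "wrist"; returns a dict with "color" (400x640x3 uint8, blue, green, red), "range_z" (400x640 float32, m along the optical axis (not along the pixel's ray), 0 where there is no reading), "fovy" (degrees; the focal length in pixels is half the picture's height over the tangent of half this angle, whatever the lens; pixels are square), "cx", "cy" (the principal point, pixels), "k1" (the pictures are not rectified: a ray, as slopes to the right and down, at radius r is drawn at 1 + k1 r^2 times it, then the intrinsics apply), "extrinsics" (4x4, takes a point from world to camera coordinates); the wrist camera has in their place "hand_eye" (4x4, takes a point from camera to tool coordinates, whose origin is the TCP and whose axes are the flange's). Camera axes: x right, y up, looking along -z (the intrinsics and any distortion apply to the point x, -y, -z); pixel columns grow to the right and rows downward; lengths in m; the calibration is good to about 2 mm. A picture is of the moment at which its call begins: read the wrist's pose just before it.
- order.job_done(): hands the job in; it is judged then, once.
The state is a dict: "time": time; "qpos": joint angles; "dq": joint speeds; "joint_torque": joint torques, N m; "tool_pos": TCP position; "eef_rot": TCP orientation; "wrist_force": force on the tool from outside, world axes, zero at the start; "ft_torque": the same for the moment, N m; "gripper_width": finger opening in m; "finger_force": force on a finger pad.
Only numpy, scipy, OpenCV 4.12 (cv2) and the standard library are available. Lean on these libraries where they do the work, as an engineer would, in place of code of your own. Each camera call takes 0.05 s, during which the arm holds its last target. There are 200 camera calls.

## Working session

There is one attempt and no reset: what is moved stays moved. The work goes in short steps, Python scripts to look and compute and a tool call to move; the robot and the scene stay as the last step left them, time stands still between calls to the robot, and variables do not carry over. Pictures are saved under pics/ and viewed, at most 10 in all, crops included, and the job is handed in when it is done.

Besides the shell and the picture viewer there is one more tool, called as name(argument=value, ...) on one line, values as JSON. jog_arm: Moves the arm, as the interface text tells. Its arguments: {"type":"object","properties":{"moves":{"type":"array","items":{"type":"object","properties":{"dp":{"type":"array","items":{"type":"number"}},"dr":{"type":"array","items":{"type":"number"}}}}},"fingers":{"type":"number"},"squeeze":{"type":"number"}},"required":["moves"]}

```bash
mkdir -p pics; cat > h.py <<'E'
import numpy as np, cv2
from rig import readout, get_image, order, robot
from scipy.spatial.transform import Rotation as R
def cloud(name):
    s=readout.get_state(); d=get_image(name)
    h,w=d["range_z"].shape; f=h/2/np.tan(np.radians(d["fovy"])/2)
    K=np.array([[f,0,d["cx"]],[0,f,d["cy"]],[0,0,1]])
    u,v=np.meshgrid(np.arange(w),np.arange(h))
    p=cv2.undistortPoints(np.stack([u,v],-1).reshape(-1,1,2).astype(np.float64),K,np.array([d["k1"],0,0,0,0.])).reshape(h,w,2)
    z=d["range_z"].astype(float); P=np.stack([p[...,0]*z,-p[...,1]*z,-z],-1)
    if "extrinsics" in d: T=np.linalg.inv(np.array(d["extrinsics"]))
    else:
        q=s["eef_rot"]; T=np.eye(4); T[:3,:3]=R.from_quat([q[1],q[2],q[3],q[0]]).as_matrix(); T[:3,3]=s["tool_pos"]
        T=T@np.array(d["hand_eye"])
    W=P@T[:3,:3].T+T[:3,3]; W[z==0]=np.nan
    return d["color"],W
E
python3 - <<'E'
from h import *
s=readout.get_state(); print(s)
out={}
for n in("top","side"):
    c,W=cloud(n); cv2.imwrite(f"pics/{n}.png",c); np.save(n+".npy",W)
E
```

```text
{'time': 0.0, 'qpos': array([-1.14799435e+00,  2.41396086e-01,  3.72860840e-03,  1.33518278e+00,
       -1.94265311e-06,  1.57080212e+00]), 'dq': array([-0.0018274 ,  0.00124022, -0.00082109, -0.00040838,  0.00131335,
       -0.00057837]), 'joint_torque': array([-1.38636558e-03, -3.72319508e+01,  2.52408171e+01,  1.68984721e-02,
       -1.71358856e-04, -1.40715548e-05]), 'tool_pos': array([ 0.20487861, -0.45535058,  0.20222311]), 'eef_rot': array([-1.00389619e-03,  9.77737997e-01,  2.09826963e-01, -2.16440156e-04]), 'wrist_force': array([-0.02588766,  0.21451505,  0.17617412]), 'ft_torque': array([-0.00499006, -0.01089901,  0.02232485]), 'finger_force': 0.0, 'gripper_width': 0.0855498457874563}
```

View pics/top.png

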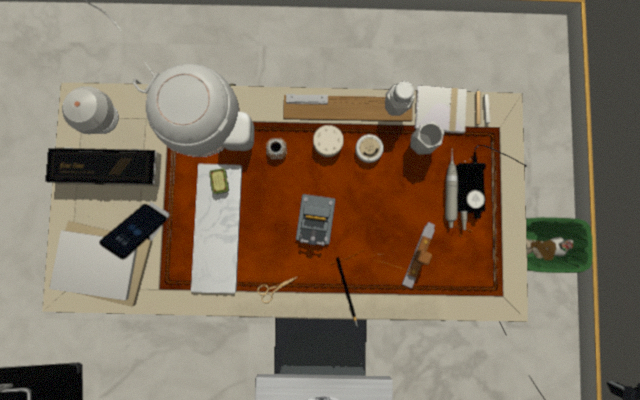

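View pics/side.png

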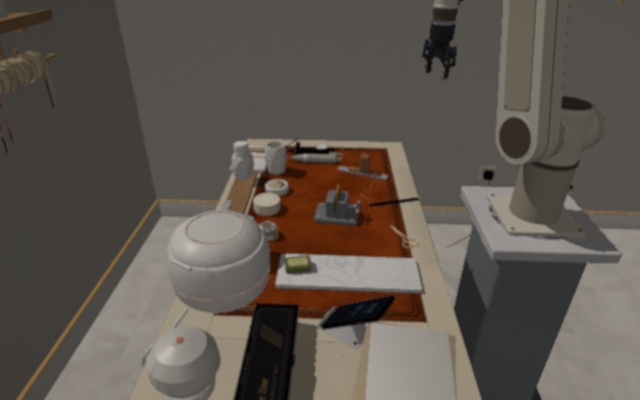

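The top view shows the file at about (420,257), the vise at (315,220), the tray from (193,290) to (240,165) and its tin at (219,181). Now I'll turn these into world positions.

```bash
python3 - <<'E'
from h import *
W=np.load("top.npy"); c=cv2.imread("pics/top.png")
for n,(u,v) in dict(deskc=(280,255),tray1=(216,270),tray2=(216,210),tin=(219,181),vise=(315,220),jaw=(316,212),grip=(424,250),filelo=(409,281),filehi=(430,230),rb=(328,140)).items(): print(n,np.round(W[v,u],4))
def rect(n,m):
    p=W[m]; r=cv2.minAreaRect((p[:,:2]*1000).astype(np.float32)); print(n,len(p),np.round(r,1).tolist() if 0 else r,np.round(np.median(p,0),4)); print(np.round(cv2.boxPoints(r),1).tolist())
x,y,z=W[...,0],W[...,1],W[...,2]
v,u=np.mgrid[:400,:640]
box=lambda a,b,cc,d:(u>a)&(u<b)&(v>cc)&(v<d)
rect("tray",box(180,250,150,300)&(z>0.006)&(z<0.016))
rect("tin",box(205,235,165,200)&(z>0.022))
rect("visebase",box(285,345,185,255)&(z>0.006)&(z<0.11))
rect("jaws",box(285,345,185,255)&(z>0.052)&(z<0.066))
rect("plate",box(285,345,185,255)&(z>0.069))
rect("file",box(395,440,215,292)&(z>0.003)&(z<0.1))
rect("saddle",box(395,440,215,292)&(z>0.009)&(z<0.02))
rect("grip",box(395,440,215,292)&(z>0.04))
big=cv2.resize(c[180:300,280:450],None,fx=4.7,fy=4.7,interpolation=cv2.INTER_CUBIC); cv2.imwrite("pics/crop.png",big)
E
```

```text
deskc [ 0.4313  0.1095 -0.0024]
tray1 [0.3935 0.2576 0.0088]
tray2 [nan nan nan]
tin [0.6018 0.2554 0.0269]
vise [0.5137 0.0279 0.0597]
jaw [0.5318 0.0261 0.0589]
grip [ 0.4507 -0.2306  0.0136]
filelo [ 0.3771 -0.1971  0.0058]
filehi [ 0.4983 -0.2469  0.0067]
rb [0.7056 0.0014 0.0281]
tray 5185 ((492.88909912109375, 261.4643249511719), (105.20616149902344, 303.6233825683594), 89.36946105957031) [0.4787 0.2611 0.0104]
[[340.5, 210.5], [644.0999755859375, 207.1999969482422], [645.2999877929688, 312.3999938964844], [341.70001220703125, 315.70001220703125]]
tin 400 ((602.1458129882812, 257.138916015625), (57.124168395996094, 40.727928161621094), 12.860879898071289) [0.6018 0.2569 0.0277]
[[569.7999877929688, 270.6000061035156], [578.7999877929688, 230.89999389648438], [634.5, 243.60000610351562], [625.5, 283.29998779296875]]
visebase 1596 ((515.8770751953125, 27.583703994750977), (80.00260162353516, 114.5558853149414), 83.27729034423828) [0.5143 0.0276 0.0156]
[[454.29998779296875, -5.400000095367432], [568.0999755859375, -18.799999237060547], [577.4000244140625, 60.599998474121094], [46
[... 777 characters left out ...]
17578], [353.20001220703125, -269.79998779296875], [532.4000244140625, -269.70001220703125], [532.2999877929688, -166.10000610351562]]
saddle 299 ((438.9361877441406, -220.54901123046875), (23.129079818725586, 158.04464721679688), 67.8939437866211) [ 0.42   -0.2165  0.0143]
[[361.3999938964844, -201.5], [507.79998779296875, -261.0], [516.5, -239.60000610351562], [370.1000061035156, -180.10000610351562]]
grip 178 ((434.8912658691406, -219.0867462158203), (28.625017166137695, 27.935348510742188), 68.2444076538086) [ 0.4359 -0.2162  0.0633]
[[416.6000061035156, -227.1999969482422], [442.6000061035156, -237.60000610351562], [453.20001220703125, -211.0], [427.20001220703125, -200.60000610351562]]
```

View pics/crop.png

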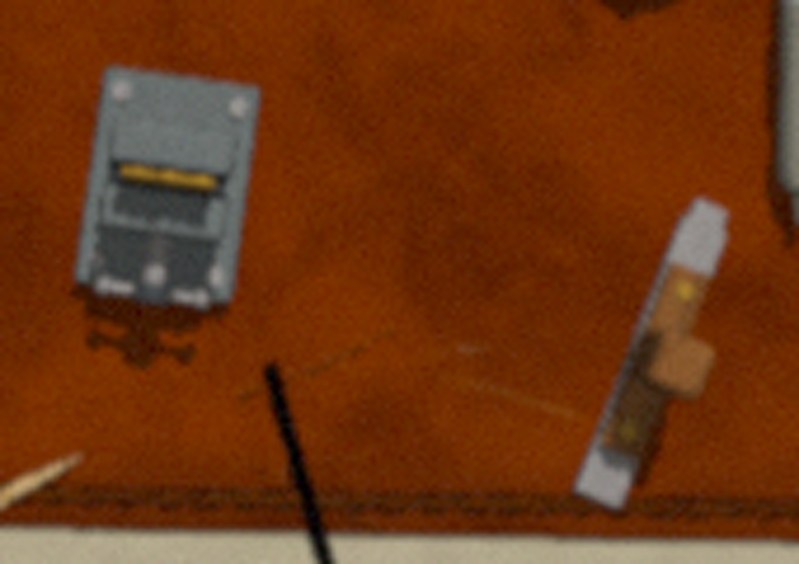

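The crop shows the tongue at the far end, at (710,205) in the crop, so the file's yaw is about -21.9°. The grip is at (0.435,-0.219), the plate at (0.518,0.027) with its top near z=0.084, and the vise's yaw is -6.8°. I'll close the fingers along the file's x so that they resist pitching.

```bash
cat >> h.py <<'E'
def to(x,y,z,yaw):
    "dp (mm), dr to put the TCP at x,y,z pointing down with tool y at yaw (deg)"
    s=readout.get_state(); q=s["eef_rot"]; R0=R.from_quat([q[1],q[2],q[3],q[0]])
    a=np.radians(yaw); Y=np.array([np.cos(a),np.sin(a),0]); Z=np.array([0,0,-1.]); Rt=R.from_matrix(np.stack([np.cross(Y,Z),Y,Z],1))
    print("dp",np.round(R0.inv().apply(np.array([x,y,z])-s["tool_pos"])*1000,1),"dr",np.round((R0.inv()*Rt).as_rotvec(),4),"t",s["time"])
E
python3 -c "
from h import *
to(.435,-.219,.14,-21.9)"
```

```text
dp [ 306.8 -121.1   62.5] dr [-1.800e-03 -7.000e-04 -7.658e-01] t 0.1
```

jog_arm(moves=[{"dp":[50,-20,10],"dr":[0,0,-0.13]},{"dp":[100,-40,20],"dr":[0,0,-0.26]},{"dp":[150,-60,30],"dr":[0,0,-0.39]},{"dp":[200,-80,40],"dr":[0,0,-0.52]},{"dp":[255,-100,50],"dr":[-0.001,0,-0.65]},{"dp":[307,-121,62],"dr":[-0.002,-0.001,-0.766]},{"dp":[307,-121,62],"dr":[-0.002,-0.001,-0.766]},{"dp":[307,-121,62],"dr":[-0.002,-0.001,-0.766]}], fingers=100)

```text
time: 1.1
tool_pos: [0.435, -0.2195, 0.1407]
eef_rot: [0.001, 0.828, 0.56, -0.001]
wrist_force: [0.7, -0.4, 0.5]
gripper_width: 0.0854
finger_force: 0.0
```

```bash
python3 - <<'E'
from h import *
c,W=cloud("wrist"); cv2.imwrite("pics/w1.png",c)
x,y,z=W[...,0],W[...,1],W[...,2]
for n,m in dict(grip=(z>.045)&(z<.08),bar=(z>.003)&(z<.018)).items():
    m&=(abs(x-.435)<.11)&(abs(y+.219)<.08)
    p=W[m]; r=cv2.minAreaRect((p[:,:2]*1000).astype(np.float32)); print(n,len(p),r,np.median(p,0))
to(.435,-.219,.022,-21.9)
E
```

```text
grip 920 ((436.1839904785156, -217.22821044921875), (27.149187088012695, 27.667783737182617), 68.02513122558594) [ 0.43688163 -0.21541603  0.06243596]
bar 2680 ((452.5832214355469, -239.30776977539062), (117.77698516845703, 184.9754180908203), 89.60508728027344) [ 0.45782914 -0.22169141  0.01156855]
dp [  1.3  -0.3 119. ] dr [ 0.0008  0.002  -0.001 ] t 1.15
```

View pics/w1.png

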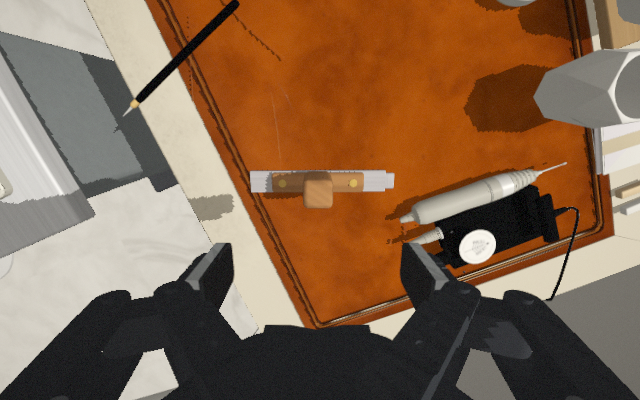

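The wrist view shows the grip at (318,193) and the tongue at right (390,180), with the fingers aligned along the bar. The grip is within 2 mm of the first estimate, so I'll descend and grasp.

jog_arm(moves=[{"dp":[2,0,40],"dr":[0.001,0.002,-0.001]},{"dp":[2,0,80],"dr":[0.001,0.002,-0.001]},{"dp":[2,0,105],"dr":[0.001,0.002,-0.001]},{"dp":[2,0,118],"dr":[0.001,0.002,-0.001]},{"dp":[2,0,118],"dr":[0.001,0.002,-0.001]}])

```text
time: 1.78
tool_pos: [0.4354, -0.2188, 0.0229]
eef_rot: [-0.0, 0.829, 0.56, -0.0]
wrist_force: [0.7, -0.4, 0.5]
gripper_width: 0.0856
finger_force: 0.0
```

jog_arm(moves=[{"dp":[0,0,0]},{"dp":[0,0,0]},{"dp":[0,0,0]},{"dp":[0,0,0]},{"dp":[0,0,0]},{"dp":[0,0,0]},{"dp":[0,0,0]},{"dp":[0,0,0]}], fingers=0, squeeze=100)

```text
schema error: expected keys dp, dr
```

```bash
python3 -c "
from h import *
s=readout.get_state();print(s['wrist_force'],s['tool_pos'],s['gripper_width'],s['finger_force'])
import math
a=math.radians(-6.8);g=lambda d,z:to(.518+d*math.cos(a),.027+d*math.sin(a),z,-6.8)
g(-.055,.13)"
```

```text
[ 0.74615954 -0.4056318   0.54724501] [ 0.4354073  -0.21876451  0.02285555] 0.08557813718693169 0.0
dp [ 244.5  -68.4 -107. ] dr [-0.0007 -0.0004 -0.2644] t 1.775
```

jog_arm(moves=[{"dp":[0,0,0],"dr":[0,0,0]},{"dp":[0,0,0],"dr":[0,0,0]},{"dp":[0,0,0],"dr":[0,0,0]},{"dp":[0,0,0],"dr":[0,0,0]},{"dp":[0,0,0],"dr":[0,0,0]},{"dp":[0,0,0],"dr":[0,0,0]},{"dp":[0,0,0],"dr":[0,0,0]},{"dp":[0,0,0],"dr":[0,0,0]}], fingers=0, squeeze=100)

```text
time: 2.78
tool_pos: [0.4369, -0.2182, 0.0242]
eef_rot: [0.001, 0.828, 0.561, 0.001]
wrist_force: [-0.9, 0.6, 5.6]
gripper_width: 0.0255
finger_force: 99.0
```

jog_arm(moves=[{"dp":[0,0,-20],"dr":[0,0,0]},{"dp":[0,0,-60],"dr":[0,0,0]},{"dp":[0,0,-107],"dr":[0,0,0]},{"dp":[50,-14,-107],"dr":[0,0,-0.06]},{"dp":[100,-28,-107],"dr":[0,0,-0.12]},{"dp":[150,-42,-107],"dr":[0,0,-0.18]},{"dp":[200,-56,-107],"dr":[0,0,-0.22]},{"dp":[230,-64,-107],"dr":[0,0,-0.25]},{"dp":[244,-68,-107],"dr":[0,0,-0.264]},{"dp":[244,-68,-107],"dr":[0,0,-0.264]},{"dp":[244,-68,-107],"dr":[0,0,-0.264]}])

```text
time: 4.15
tool_pos: [0.4636, 0.0327, 0.13]
eef_rot: [0.0, 0.748, 0.664, -0.0]
wrist_force: [-0.6, 0.2, -3.5]
gripper_width: 0.025
finger_force: 99.3
```

```bash
python3 - <<'E'
from h import *
s=readout.get_state();print(s['wrist_force'],s['ft_torque'],s['tool_pos'],s['gripper_width'],s['finger_force'])
c,W=cloud("wrist"); c2,W2=cloud("side"); 
cv2.imwrite("pics/w2.png",np.hstack([cv2.resize(c,(400,250)),cv2.resize(c2[120:270,280:460],(400,333))[:250]])); np.save("w2.npy",W)
q=s["eef_rot"]; Rm=R.from_quat([q[1],q[2],q[3],q[0]]).as_matrix(); print(Rm)
a=np.radians(-6.8); f=np.array([np.cos(a),np.sin(a),0])
P=W-s["tool_pos"]; lx=P@f; ly=P@np.array([-f[1],f[0],0])
# bar / saddle: points below TCP by ~10..24mm
for lo,hi in((-.022,-.013),(-.013,-.003)):
    m=(P[...,2]>lo-.004)&(P[...,2]<hi)&(abs(lx)<.1)&(abs(ly)<.03)
    print(m.sum()); 
    if m.sum()>50:
        print(np.percentile(lx[m],[1,50,99]),np.percentile(ly[m],[1,50,99]),np.polyfit(lx[m],P[...,2][m],1),np.polyfit(lx[m],ly[m],1))
E
```

```text
[-0.64470919  0.22073744 -3.47394118] [-0.02380236 -0.02197473 -0.00648157] [0.46357333 0.03270874 0.12996553] 0.02496307545897652 99.28973436355591
[[ 1.18159961e-01  9.92994568e-01 -1.03293484e-04]
 [ 9.92994447e-01 -1.18159998e-01 -4.93149341e-04]
 [-5.01899775e-04 -4.42993490e-05 -9.99999873e-01]]
3413
[-0.07423846  0.01814353  0.08224848] [-0.01122178  0.00583128  0.01227319] [-0.00244718 -0.01920293] [-0.00211595  0.00388975]
2955
[-0.04943257 -0.00861408  0.04794532] [-0.00970074  0.00278463  0.01381234] [-0.00091785 -0.01128189] [0.00517447 0.00236188]
```

View pics/w2.png

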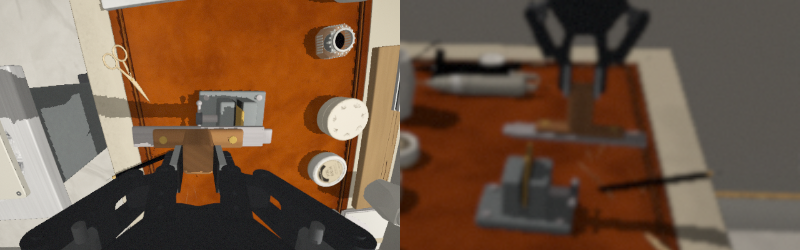

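The file is level and centred in the grip, with its front pointing forward over the plate. Now I'll feel for the plate's edge.

jog_arm(moves=[{"dp":[0,0,10],"dr":[0,0,0]},{"dp":[0,0,17],"dr":[0,0,0]},{"dp":[0,0,19],"dr":[0,0,0]},{"dp":[0,0,19],"dr":[0,0,0]}])

```text
time: 4.75
tool_pos: [0.4636, 0.0337, 0.1108]
eef_rot: [-0.0, 0.747, 0.665, -0.0]
wrist_force: [0.6, 0.7, -2.5]
gripper_width: 0.025
finger_force: 99.3
```

jog_arm(moves=[{"dp":[0,0,0.7],"dr":[0,0,0]},{"dp":[0,0,1.5],"dr":[0,0,0]},{"dp":[0,0,1.5],"dr":[0,0,0]}])

```text
time: 5.12
tool_pos: [0.4639, 0.0338, 0.1097]
eef_rot: [0.0, 0.747, 0.665, 0.0]
wrist_force: [-0.3, 0.1, -2.7]
gripper_width: 0.025
finger_force: 99.3
```

jog_arm(moves=[{"dp":[0,0,0.7],"dr":[0,0,0]},{"dp":[0,0,1.5],"dr":[0,0,0]},{"dp":[0,0,1.5],"dr":[0,0,0]}])

```text
time: 5.5
tool_pos: [0.464, 0.0338, 0.1082]
eef_rot: [0.0, 0.747, 0.665, 0.0]
wrist_force: [0.3, -0.4, -1.9]
gripper_width: 0.0252
finger_force: 99.4
```

jog_arm(moves=[{"dp":[0,0,0.5],"dr":[0,0,0]},{"dp":[0,0,1],"dr":[0,0,0]},{"dp":[0,0,1],"dr":[0,0,0]}])

```text
time: 5.88
tool_pos: [0.4641, 0.0337, 0.1074]
eef_rot: [0.0, 0.747, 0.665, 0.001]
wrist_force: [-1.3, 0.7, -0.3]
gripper_width: 0.0254
finger_force: 99.7
```

jog_arm(moves=[{"dp":[0,0,0.5],"dr":[0,0,0]},{"dp":[0,0,1],"dr":[0,0,0]},{"dp":[0,0,1],"dr":[0,0,0]}])

```text
time: 6.25
tool_pos: [0.4642, 0.0338, 0.1065]
eef_rot: [0.0, 0.747, 0.665, 0.001]
wrist_force: [-1.4, -0.2, 3.6]
gripper_width: 0.0249
finger_force: 100.1
```

jog_arm(moves=[{"dp":[0,0,0.5],"dr":[0,0,0]},{"dp":[0,0,0.9],"dr":[0,0,0]},{"dp":[0,5,0.9],"dr":[0,0,0]},{"dp":[0,12,0.9],"dr":[0,0,0]},{"dp":[0,19,0.9],"dr":[0,0,0]}])

```text
time: 6.88
tool_pos: [0.4808, 0.0318, 0.1054]
eef_rot: [-0.001, 0.747, 0.665, -0.001]
wrist_force: [-6.7, 0.1, 9.3]
gripper_width: 0.025
finger_force: 100.7
```

jog_arm(moves=[{"dp":[0,7,0],"dr":[0,0,0]},{"dp":[0,14,0],"dr":[0,0,0]},{"dp":[0,21,0],"dr":[0,0,0]},{"dp":[0,28,0],"dr":[0,0,0]}])

```text
time: 7.38
tool_pos: [0.5083, 0.0285, 0.1054]
eef_rot: [-0.002, 0.747, 0.665, -0.001]
wrist_force: [-6.9, 1.0, 8.3]
gripper_width: 0.0249
finger_force: 100.8
```

jog_arm(moves=[{"dp":[0,7,0],"dr":[0,0,0]},{"dp":[0,14,0],"dr":[0,0,0]},{"dp":[0,21,0],"dr":[0,0,0]},{"dp":[0,28,0],"dr":[0,0,0]}])

```text
time: 7.88
tool_pos: [0.5358, 0.0253, 0.1052]
eef_rot: [-0.002, 0.747, 0.665, -0.001]
wrist_force: [-5.9, 0.5, 9.3]
gripper_width: 0.0252
finger_force: 100.7
```

jog_arm(moves=[{"dp":[0,7,0],"dr":[0,0,0]},{"dp":[0,14,0],"dr":[0,0,0]},{"dp":[0,21,0],"dr":[0,0,0]},{"dp":[0,28,0],"dr":[0,0,0]},{"dp":[0,34,0],"dr":[0,0,0]}])

```text
time: 8.5
tool_pos: [0.5695, 0.0213, 0.1049]
eef_rot: [-0.002, 0.747, 0.665, -0.002]
wrist_force: [-6.4, 0.5, 7.9]
gripper_width: 0.0247
finger_force: 100.5
```

The first stroke held about 11–12 N. Now I'll lift, go back and press again.

jog_arm(moves=[{"dp":[0,3,-6],"dr":[0,0,0]},{"dp":[0,3,-20],"dr":[0,0,0]},{"dp":[0,3,-20],"dr":[0,0,0]},{"dp":[0,-35,-20],"dr":[0,0,0]},{"dp":[0,-80,-20],"dr":[0,0,0]},{"dp":[0,-110,-20],"dr":[0,0,0]},{"dp":[0,-110,-20],"dr":[0,0,0]},{"dp":[0,-110,-9],"dr":[0,0,0]},{"dp":[0,-110,-5],"dr":[0,0,0]},{"dp":[0,-110,-4],"dr":[0,0,0]}])

```text
time: 9.75
tool_pos: [0.463, 0.0337, 0.1084]
eef_rot: [-0.0, 0.747, 0.664, -0.0]
wrist_force: [0.0, 0.5, -2.5]
gripper_width: 0.025
finger_force: 99.8
```

jog_arm(moves=[{"dp":[0,0,1],"dr":[0,0,0]},{"dp":[0,0,2.5],"dr":[0,0,0]},{"dp":[0,0,3.7],"dr":[0,0,0]},{"dp":[0,0,3.8],"dr":[0,0,0]}])

```text
time: 10.25
tool_pos: [0.4634, 0.0338, 0.1062]
eef_rot: [0.001, 0.747, 0.665, 0.001]
wrist_force: [-2.2, -0.3, 5.4]
gripper_width: 0.0253
finger_force: 100.6
```

jog_arm(moves=[{"dp":[0,4,0.4],"dr":[0,0,0]},{"dp":[0,11,0.4],"dr":[0,0,0]},{"dp":[0,18,0.4],"dr":[0,0,0]},{"dp":[0,25,0.4],"dr":[0,0,0]},{"dp":[0,32,0.4],"dr":[0,0,0]},{"dp":[0,39,0.4],"dr":[0,0,0]},{"dp":[0,46,0.4],"dr":[0,0,0]}])

```text
time: 11.12
tool_pos: [0.5071, 0.0289, 0.1055]
eef_rot: [-0.001, 0.747, 0.665, -0.001]
wrist_force: [-5.5, -0.1, 9.0]
gripper_width: 0.0249
finger_force: 101.1
```

jog_arm(moves=[{"dp":[0,7,0],"dr":[0,0,0]},{"dp":[0,14,0],"dr":[0,0,0]},{"dp":[0,21,0],"dr":[0,0,0]},{"dp":[0,28,0],"dr":[0,0,0]},{"dp":[0,35,0],"dr":[0,0,0]},{"dp":[0,42,0],"dr":[0,0,0]},{"dp":[0,49,0],"dr":[0,0,0]},{"dp":[0,56,0],"dr":[0,0,0]},{"dp":[0,63,0],"dr":[0,0,0]}])

```text
time: 12.25
tool_pos: [0.5692, 0.0215, 0.1051]
eef_rot: [-0.002, 0.747, 0.665, -0.001]
wrist_force: [-5.3, 0.9, 7.5]
gripper_width: 0.0248
finger_force: 100.8
```

jog_arm(moves=[{"dp":[0,3,-6],"dr":[0,0,0]},{"dp":[0,3,-20],"dr":[0,0,0]},{"dp":[0,3,-20],"dr":[0,0,0]},{"dp":[0,-35,-20],"dr":[0,0,0]},{"dp":[0,-80,-20],"dr":[0,0,0]},{"dp":[0,-109,-20],"dr":[0,0,0]},{"dp":[0,-109,-20],"dr":[0,0,0]},{"dp":[0,-109,-9],"dr":[0,0,0]},{"dp":[0,-109,-5],"dr":[0,0,0]},{"dp":[0,-109,-4],"dr":[0,0,0]}])

```text
time: 13.5
tool_pos: [0.4631, 0.0337, 0.1083]
eef_rot: [-0.0, 0.747, 0.664, -0.0]
wrist_force: [-0.2, -0.5, -2.2]
gripper_width: 0.0251
finger_force: 100.1
```

jog_arm(moves=[{"dp":[0,0,1],"dr":[0,0,0]},{"dp":[0,0,2.5],"dr":[0,0,0]},{"dp":[0,0,3.7],"dr":[0,0,0]},{"dp":[0,0,4],"dr":[0,0,0]}])

```text
time: 14.0
tool_pos: [0.4635, 0.0338, 0.1059]
eef_rot: [0.001, 0.747, 0.665, 0.001]
wrist_force: [-2.2, -0.4, 5.0]
gripper_width: 0.0251
finger_force: 101.1
```

Third stroke next, then a fourth as a spare.

jog_arm(moves=[{"dp":[0,4,0.3],"dr":[0,0,0]},{"dp":[0,11,0.3],"dr":[0,0,0]},{"dp":[0,18,0.3],"dr":[0,0,0]},{"dp":[0,25,0.3],"dr":[0,0,0]},{"dp":[0,32,0.3],"dr":[0,0,0]},{"dp":[0,39,0.3],"dr":[0,0,0]},{"dp":[0,46,0.3],"dr":[0,0,0]}])

```text
time: 14.88
tool_pos: [0.507, 0.0289, 0.1055]
eef_rot: [-0.001, 0.747, 0.665, -0.0]
wrist_force: [-6.2, 0.6, 10.1]
gripper_width: 0.0253
finger_force: 101.5
```

jog_arm(moves=[{"dp":[0,7,0],"dr":[0,0,0]},{"dp":[0,14,0],"dr":[0,0,0]},{"dp":[0,21,0],"dr":[0,0,0]},{"dp":[0,28,0],"dr":[0,0,0]},{"dp":[0,35,0],"dr":[0,0,0]},{"dp":[0,42,0],"dr":[0,0,0]},{"dp":[0,49,0],"dr":[0,0,0]},{"dp":[0,56,0],"dr":[0,0,0]},{"dp":[0,63,0],"dr":[0,0,0]}])

```text
time: 16.0
tool_pos: [0.5691, 0.0216, 0.1051]
eef_rot: [-0.002, 0.747, 0.665, -0.001]
wrist_force: [-4.7, 0.5, 6.6]
gripper_width: 0.0249
finger_force: 101.2
```

jog_arm(moves=[{"dp":[0,3,-6],"dr":[0,0,0]},{"dp":[0,3,-20],"dr":[0,0,0]},{"dp":[0,3,-20],"dr":[0,0,0]},{"dp":[0,-35,-20],"dr":[0,0,0]},{"dp":[0,-80,-20],"dr":[0,0,0]},{"dp":[0,-109,-20],"dr":[0,0,0]},{"dp":[0,-109,-20],"dr":[0,0,0]},{"dp":[0,-109,-9],"dr":[0,0,0]},{"dp":[0,-109,-5],"dr":[0,0,0]},{"dp":[0,-109,-4],"dr":[0,0,0]}])

```text
time: 17.25
tool_pos: [0.4632, 0.0337, 0.1081]
eef_rot: [-0.0, 0.747, 0.664, -0.0]
wrist_force: [-0.1, 0.8, -0.7]
gripper_width: 0.025
finger_force: 100.5
```

jog_arm(moves=[{"dp":[0,0,1],"dr":[0,0,0]},{"dp":[0,0,2.5],"dr":[0,0,0]},{"dp":[0,0,3.7],"dr":[0,0,0]},{"dp":[0,0,4],"dr":[0,0,0]}])

```text
time: 17.75
tool_pos: [0.4636, 0.0338, 0.1057]
eef_rot: [0.001, 0.747, 0.665, 0.001]
wrist_force: [-2.4, -0.0, 6.0]
gripper_width: 0.0253
finger_force: 101.4
```

jog_arm(moves=[{"dp":[0,4,0.3],"dr":[0,0,0]},{"dp":[0,11,0.3],"dr":[0,0,0]},{"dp":[0,18,0.3],"dr":[0,0,0]},{"dp":[0,25,0.3],"dr":[0,0,0]},{"dp":[0,32,0.3],"dr":[0,0,0]},{"dp":[0,39,0.3],"dr":[0,0,0]},{"dp":[0,46,0.3],"dr":[0,0,0]}])

```text
time: 18.62
tool_pos: [0.5069, 0.0289, 0.1053]
eef_rot: [-0.001, 0.747, 0.665, -0.0]
wrist_force: [-6.8, 0.6, 9.9]
gripper_width: 0.0254
finger_force: 101.8
```

jog_arm(moves=[{"dp":[0,7,0],"dr":[0,0,0]},{"dp":[0,14,0],"dr":[0,0,0]},{"dp":[0,21,0],"dr":[0,0,0]},{"dp":[0,28,0],"dr":[0,0,0]},{"dp":[0,35,0],"dr":[0,0,0]},{"dp":[0,42,0],"dr":[0,0,0]},{"dp":[0,49,0],"dr":[0,0,0]},{"dp":[0,56,0],"dr":[0,0,0]},{"dp":[0,63,0],"dr":[0,0,0]}])

```text
time: 19.75
tool_pos: [0.5691, 0.0215, 0.1049]
eef_rot: [-0.002, 0.747, 0.665, -0.001]
wrist_force: [-6.1, 0.5, 7.7]
gripper_width: 0.0253
finger_force: 101.5
```

jog_arm(moves=[{"dp":[0,3,-6],"dr":[0,0,0]},{"dp":[0,3,-20],"dr":[0,0,0]},{"dp":[0,3,-30],"dr":[0,0,0]},{"dp":[0,3,-30],"dr":[0,0,0]}])

```text
time: 20.25
tool_pos: [0.5752, 0.0208, 0.136]
eef_rot: [0.001, 0.747, 0.665, 0.001]
wrist_force: [0.1, -0.1, -3.0]
gripper_width: 0.0255
finger_force: 100.3
```

```bash
python3 -c "
from h import *
print(readout.get_state()['wrist_force'])
to(.45,.2615,.135,-.6)"
```

```text
[ 0.09580153 -0.06847731 -2.99285561]
dp [ 224.5 -152.4    0.6] dr [ 0.0035 -0.0005 -0.1065] t 20.25
```

jog_arm(moves=[{"dp":[40,-27,0],"dr":[0.001,0,-0.02]},{"dp":[80,-54,0],"dr":[0.001,0,-0.04]},{"dp":[120,-81,0],"dr":[0.002,0,-0.06]},{"dp":[160,-108,0],"dr":[0.003,0,-0.08]},{"dp":[200,-136,0],"dr":[0.003,0,-0.1]},{"dp":[224,-152,0],"dr":[0.003,0,-0.106]},{"dp":[224,-152,0],"dr":[0.003,0,-0.106]},{"dp":[224,-152,0],"dr":[0.003,0,-0.106]}])

```text
time: 21.25
tool_pos: [0.4493, 0.2606, 0.1343]
eef_rot: [-0.001, 0.711, 0.703, -0.001]
wrist_force: [-0.0, -0.4, -1.7]
gripper_width: 0.025
finger_force: 100.3
```

```bash
python3 - <<'E'
from h import *
s=readout.get_state()
c,W=cloud("wrist")
P=W-s["tool_pos"]; lx,ly,lz=P[...,0],P[...,1],P[...,2]
m=(lz>-.026)&(lz<-.013)&(abs(lx)<.1)&(abs(ly)<.03)
print(m.sum(),np.percentile(lx[m],[1,99]),np.percentile(ly[m],[1,99]),np.polyfit(lx[m],lz[m],1))
t=(W[...,2]>.004)&(W[...,2]<.016)&(W[...,1]>.15)&(W[...,1]<.36)&(W[...,0]>.33)
p=W[t]; print(np.percentile(p,[1,50,99],axis=0))
to(.45,.2615,.0345,-.6)
E
```

```text
3415 [-0.0742912   0.08226765] [-0.01113704  0.01253258] [-0.00496756 -0.01923675]
[[0.34643372 0.21080364 0.00740439]
 [0.49238746 0.28084134 0.00958828]
 [0.68219835 0.31460431 0.01345479]]
dp [ 1.2  0.7 99.9] dr [-0.0025  0.0002 -0.0014] t 21.3
```

The file is still level and over the free part of the tray, so I'll lower it.

jog_arm(moves=[{"dp":[1,1,40],"dr":[-0.003,0,0]},{"dp":[1,1,80],"dr":[-0.003,0,0]},{"dp":[1,1,94],"dr":[-0.003,0,0]},{"dp":[1,1,96],"dr":[-0.003,0,0]},{"dp":[1,1,96],"dr":[-0.003,0,0]}])

```text
time: 21.92
tool_pos: [0.4514, 0.2624, 0.0398]
eef_rot: [0.0, 0.711, 0.703, 0.002]
wrist_force: [-0.3, -0.0, -1.8]
gripper_width: 0.0251
finger_force: 100.2
```

jog_arm(moves=[{"dp":[0,0,1],"dr":[0,0,0]},{"dp":[0,0,2],"dr":[0,0,0]},{"dp":[0,0,3],"dr":[0,0,0]},{"dp":[0,0,3],"dr":[0,0,0]}])

```text
time: 22.42
tool_pos: [0.45, 0.262, 0.0355]
eef_rot: [0.0, 0.711, 0.703, 0.0]
wrist_force: [0.3, 0.7, -2.4]
gripper_width: 0.0253
finger_force: 100.3
```

jog_arm(moves=[{"dp":[0,0,0.6],"dr":[0,0,0]},{"dp":[0,0,1.2],"dr":[0,0,0]},{"dp":[0,0,1.2],"dr":[0,0,0]}])

```text
time: 22.8
tool_pos: [0.45, 0.2621, 0.0348]
eef_rot: [0.0, 0.711, 0.703, 0.0]
wrist_force: [-2.1, -0.2, 3.2]
gripper_width: 0.0254
finger_force: 101.0
```

jog_arm(moves=[{"dp":[0,0,0],"dr":[0,0,0]},{"dp":[0,0,0],"dr":[0,0,0]},{"dp":[0,0,0],"dr":[0,0,0]},{"dp":[0,0,0],"dr":[0,0,0]},{"dp":[0,0,0],"dr":[0,0,0]},{"dp":[0,0,0],"dr":[0,0,0]},{"dp":[0,0,0],"dr":[0,0,0]},{"dp":[0,0,0],"dr":[0,0,0]}], fingers=100)

```text
time: 23.8
tool_pos: [0.4501, 0.262, 0.0343]
eef_rot: [0.0, 0.711, 0.703, 0.0]
wrist_force: [-0.1, -1.1, -0.4]
gripper_width: 0.0856
finger_force: 0.0
```

jog_arm(moves=[{"dp":[0,0,-20],"dr":[0,0,0]},{"dp":[0,0,-60],"dr":[0,0,0]},{"dp":[0,0,-110],"dr":[0,0,0]},{"dp":[0,0,-140],"dr":[0,0,0]},{"dp":[0,0,-140],"dr":[0,0,0]},{"dp":[0,0,-140],"dr":[0,0,0]}])

```text
time: 24.55
tool_pos: [0.4495, 0.2616, 0.1734]
eef_rot: [-0.0, 0.711, 0.703, -0.0]
wrist_force: [-0.0, -0.7, -0.2]
gripper_width: 0.0854
finger_force: 0.0
```

```bash
python3 - <<'E'
from h import *
c,W=cloud("wrist"); c2,_=cloud("side"); cv2.imwrite("pics/end.png",np.hstack([cv2.resize(c,(400,250)),cv2.resize(c2,(400,250))]))
E
```

```text
(no output)
```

View pics/end.png

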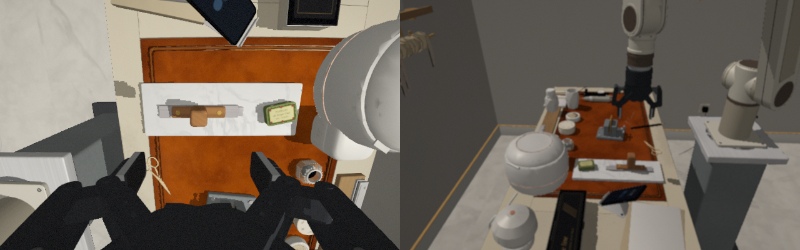

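The file lies flat on the tray, from about (157,113) to (242,113), clear of the tin at (280,113), and the gripper is well above it. I'm handing the job in.

```bash
python3 -c "
from rig import order
print(order.job_done())"
```

```text
the job is handed in; nothing more can be done
None
```

The job is handed in: I filed the plate's edge in four full forward strokes (force readings about 8–13 N), lifting the file clear each time, then laid it flat on the tray clear of the tin and let go, at about 25 s of the 72 s allowed; no verdict came back.

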